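Release the eccentric lock and push the specimen carriage home

ROBOT

A 7-joint arm with a two-finger parallel gripper is mounted at the origin on the work surface. World frame = base frame: x ahead of the robot, y to its left, z up, the work surface at z = 0. Lengths are in m, angles in rad, forces in N, time in s.
With the tool pointing down it reaches from about 0.425 to 0.925 m from the base axis. Payload 6.8 kg.
Tool frame: the origin (TCP) lies midway between the tips of the shut fingers; the grasp point (between the pads) lies 19 mm behind it; x points along the fingers, y is the direction in which the jaws open and shut, and the axes are right-handed (so a half turn about x gives the same grasp; the last joint's range is limited). The gripper opens to 85 mm and grips with 20 to 120 N. Pads are 22 mm wide; open, the fingers measure 114 mm over their backs; the gripper's body (76 mm by 85 mm) begins 54 mm behind the grasp point. The pads swing forward as they close: fully open they stand 13 mm farther back than shut.
Start: joints at [-1.361, 0.477, 0.022, 1.555, -0.011, 1.109, -0.083], TCP at [0.211, 0.641, 0.231] pointing down, gripper open.
Joint ranges: [-2.96, 2.96], [-0.34, 2.1], [-1.41, 1.46], [0.24, 2.44], [-1.37, 4.51], [0.17, 1.92], [-2.96, 2.96]. Speed limits (rad/s): [2.39, 2.39, 3.14, 3.14, 3.14, 3.14, 3.14].

INTERFACE

Orientations are given as a rotation vector (axis times angle).
In Python, from bench import r gives the robot as it stands.
- The arm moves only by the tool carry_out, never from a script. Its argument "targets" is one flat list of numbers, 7 for each row, row after row: the finger opening in m, from 0 to 0.0854, then the shift along the tool's x, y, z in m, then the turn, a rotation vector about the tool's x, y, z in units of 5 degrees (1.0 is 5 degrees). A call has 1 to 12 rows; each row is the pose to reach, as a shift and turn from the pose measured when the call began, along the tool's axes at that moment; what a row does not reach only later rows make up. A row lasts 1/8 s, in which the tool goes at most 62.5 mm and 10.7 degrees, less where a joint would pass 70% of its speed; a pose out of reach is approached as far as the arm can. A call with a gripper value outside its range is refused whole. The fingers move at their own pace and stop on an object; "squeeze" is the grip in N (left out, the last holds). Time passes only in rows, so rows that repeat a pose let the fingers close. It gives the time, the measured TCP pose, the force and the opening at its end, in the units of the state.
- r.get_obs(): the state, without advancing time (a new reading comes with each control period).
- r.grab_frame(name): name is "side" or "top" or "wrist"; returns the picture (420x560x3 uint8, blue, green, red); there is no depth.
- r.camera_info(name): a dict with "fx", "fy", "cx", "cy" (pixels), "xyz" and "orientation" of the camera in the world. Camera axes: x right, y up, looking along -z (the intrinsics and any distortion apply to the point x, -y, -z); pixel columns grow to the right and rows downward; lengths in m; the calibration is good to about 2 mm. A picture is of the moment at which its call begins: read the wrist's pose just before it. camera_info takes no time and is no camera call; for the wrist camera it gives the pose at the moment of the call.
- r.hand_in(): hands the job in, once; it reports no verdict.
The state is a dict: "clock": time; "joints": joint angles; "qvel": joint speeds; "tau": joint torques, N m; "tcp_pos": TCP position; "orientation": TCP orientation; "contact_force": force on the tool from outside, world axes, zero at the start; "moment": the same for the moment, N m; "grip_width": finger opening in m.
Only numpy, scipy, OpenCV 4.12 (cv2) and the standard library are available. Lean on these libraries where they do the work, as an engineer would, in place of code of your own. Each camera call takes 0.05 s, during which the arm holds its last target. There are 200 camera calls.

TASK

First turn the blue cam by pushing its orange knob round until the cam is at its low point (lever pointing straight away from the carriage, along the green mark), and only then push the specimen carriage forward by its red plate until it is fully home against the two yellow stop blocks. Do not lift the carriage or the specimen in it, and leave the things standing about where they are; finish clear of everything.

Things in the scene. Friction and masses are not known exactly. Their poses are not given: they have to be found in the camera images.
- jig: Fixed grey jig on the bench, base plate 340 x 130 x 12 mm. Origin on its underside, on the centre line. Its +x is FORWARD, the way the carriage travels; z up. In its frame the plate spans x -175 to +165 mm; dark guide rails lie x -160 to -15, y 37 to 47 mm each side, tops z 28; the cam axis is at x +60, y 0; a green mark runs along +x from the cam, x 102 to 157 mm.
- stops (a point): Midpoint between the rear faces of the jig's two yellow stop blocks (jig x -9, y 0, z 21 mm). Each block is 33 mm wide, 15 mm long, top at z 30 mm; the gap between them is 28 mm.
- cam_pivot (a point): Point on the vertical cam axis, 40 mm above the bench (fixed to the jig, x 60, y 0).
- cam (a joint): Angle (rad, counter-clockwise from above) of the blue cam, a 32 mm radius disc 16 mm off its axis. 0 = high point: lever and lobe point back at the carriage (jig -x) and block it. +3.14 or -3.14 = low point: both point forward (jig +x) along the green mark. End stops at -3.3 and +3.3: turn either way, shorter by the value's own sign. Starts in -2 to 2. About 4 N at the knob; stays where left.
- cam_knob (a point): On the axis of the upright orange knob at the lever's end, 60 mm above the bench, 75 mm from the cam axis. The knob is an 18 mm diameter post from z 42 to 78 mm; the steel lever under it (14 mm wide, z 34 to 42) passes above the carriage nose and the stop blocks.
- carriage: Loose white carriage, about 0.45 kg, lying on the jig plate between the rails with 2 mm play each side; slides along jig x with some 3 to 8 N. Origin at the centre of its underside (12 mm above the bench), x forward. Body 85 x 70 x 20 mm. Fully home: its front shoulders (x +42.5) on the stop blocks, so its origin at jig x -51.5 mm; it starts 37 to 53 mm behind that.
- push_plate (a point): Centre of the rear face of the carriage's red upright push plate (carriage x -42.5 mm), 48 mm above the bench. The plate is 70 mm wide, 8 mm thick, its top 64 mm above the bench. Home: 85 mm behind the stops point.
- nose (a point): Tip of the carriage's steel nose (carriage x +92.5 mm), 22 mm wide, 50 mm long, 18 mm high. It passes between the stop blocks; the cam blocks it unless at its low point.
- specimen_mid (a point): Middle of the black resin specimen mount (30 mm diameter, 22 mm high) sitting loose in the ring-shaped grey nest on top of the carriage; it must stay in the nest.
- nest (a point): Middle of where the specimen belongs: on the carriage, x +3 mm, 31 mm above the carriage underside.
- puck_a_mid (a point): Middle of a loose green specimen mount, 30 mm diameter, 22 mm high, standing on the bench by the jig. Leave alone.
- puck_b_mid (a point): Middle of a loose black specimen mount, 30 mm diameter, 22 mm high, standing on the bench by the jig. Leave alone.
- dropper_mid (a point): Middle of a loose amber dropper bottle, 36 mm diameter, 85 mm high, standing by the jig. Leave alone.
- lube_mid (a point): Middle of a loose white lubricant bottle, 66 mm diameter, 170 mm high. Leave alone.
- beaker_mid (a point): Middle of a loose glass beaker, 72 mm diameter, 90 mm high. Leave alone.
- driver: Loose screwdriver lying on the bench. Leave alone.

How it is judged:
By the outcome, as a careful person would: the job done as asked, in the order asked, and still so for the second after the job is handed in, with the robot touching nothing.
It also fails if it takes over 72 s, if anything falls off the work surface, if the arm or the gripper's body presses on something with over 40 N, if the wrist force passes 120 N, or if a joint passes its speed limit or range.

## Working session

There is one attempt and no reset: what is moved stays moved. The work goes in short steps, Python scripts to look and compute and a tool call to move; the robot and the scene stay as the last step left them, time stands still between calls to the robot, and variables do not carry over. Pictures are saved under pics/ and viewed, about 8 in all and at most 12, crops included, and the job is handed in when it is done.

Besides the shell and the picture viewer there is one more tool, called as a command line: name --argument value ..., lists and objects as JSON in quotes. carry_out: Moves the arm, as the interface text tells. Its arguments: {"type":"object","properties":{"targets":{"type":"array","items":{"type":"number"}},"squeeze":{"type":"number"}},"required":["targets"]}

```bash
mkdir -p pics; ls
python3 - <<'E'
from bench import r
import cv2
print(r.get_obs())
for n in("top","side","wrist"):
    print(n,r.camera_info(n)); 
    if n!="wrist": cv2.imwrite(f"pics/{n}0.png",r.grab_frame(n))
E
```

```text
pics
{'clock': 0.0, 'joints': array([-1.3611111 ,  0.47779237,  0.02232406,  1.5564174 , -0.01148838,
        1.10929515, -0.08310066]), 'qvel': array([-0.00046161, -0.00050868,  0.00082347,  0.00091579,  0.00081874,
        0.00054537,  0.00026631]), 'tau': array([-4.47925877e-04, -5.96452868e+01,  1.60805661e+00, -2.81191188e+01,
        1.25264993e-02,  9.30552604e-03,  1.46150126e-05]), 'tcp_pos': array([0.2107402 , 0.64065632, 0.23034497]), 'orientation': array([ 0.24797004,  1.55652146, -0.25077278]), 'contact_force': array([-0.16450562,  0.27149862, -0.5378727 ]), 'moment': array([ 0.02462709, -0.00105725, -0.02311208]), 'grip_width': 0.08518131600919615}
top {'fx': 468.75593687945957, 'fy': 468.75593687945957, 'cx': 279.1010834038696, 'cy': 214.59934518316825, 'xyz': array([0.40819646, 0.00393694, 1.44305179]), 'orientation': array([ 0.0930419 , -0.09557025, -1.57649345])}
side {'fx': 488.4650457707889, 'fy': 488.4650457707889, 'cx': 278.9819580456622, 'cy': 210.31674140744428, 'xyz': array([-0.02555274, -0.95003163,  0.85363122]), 'orientation': array([ 0.9521657 , -0.26672851, -0.51321908])}
wrist {'fx': 319.8297647999556, 'fy': 319.8297647999556, 'cx': 280.11160042426695, 'cy': 205.09308935613043, 'xyz': array([0.14771913, 0.66124729, 0.37202446]), 'orientation': array([-0.23023441, -0.16443091,  1.24495758])}
```

Run:
```python
import cv2
im=cv2.imread("pics/top0.png"); cv2.imwrite("pics/top0b.png",cv2.resize(im,(800,600),interpolation=cv2.INTER_CUBIC))
```

```text
(no output)
```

View pics/top0b.png

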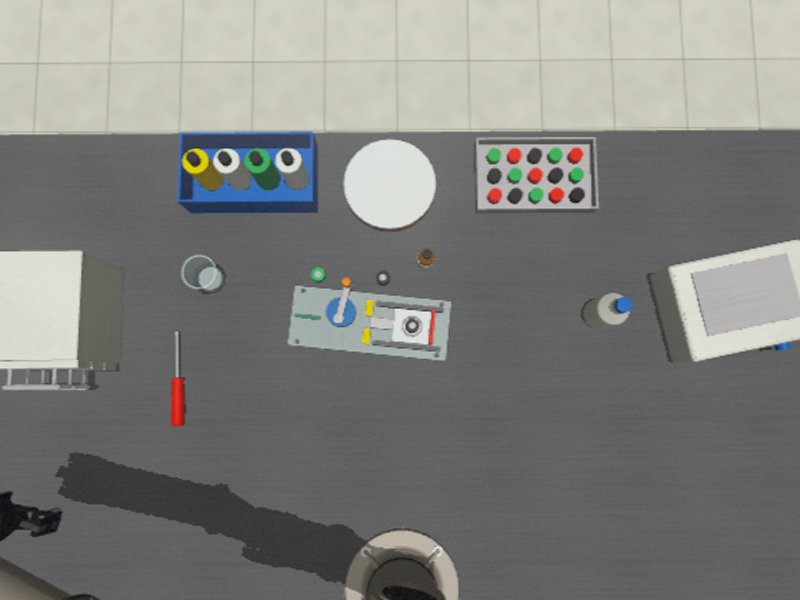

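View pics/side0.png

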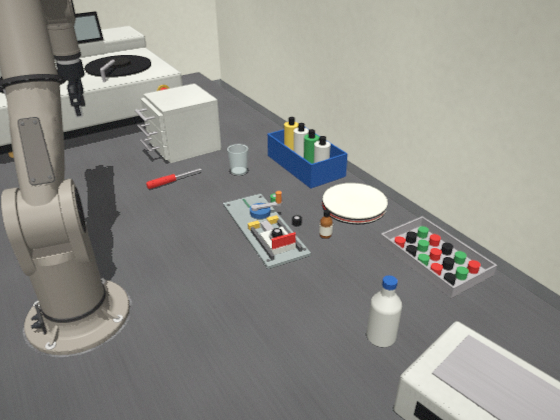

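The top view shows the jig at about (370,320) in the enlarged picture. Forward is to the left (+y), and the lever points roughly away from the base with its knob at (347,282). Beside the jig are the green puck (318,274), the black puck (383,278) and the dropper (426,257). I'll enlarge this area.

```bash
cat > h.py <<'E'
import numpy as np, cv2
from scipy.spatial.transform import Rotation as R
from bench import r
def w(cam,u,v,z,c=None):
    c=c or r.camera_info(cam)
    d=R.from_rotvec(c["orientation"]).apply([(u-c["cx"])/c["fx"],-(v-c["cy"])/c["fy"],-1])
    return c["xyz"]+d*(z-c["xyz"][2])/d[2]
E
python3 - <<'E'
import cv2
im=cv2.imread("pics/top0.png")[165:265,190:323]; cv2.imwrite("pics/crop.png",cv2.resize(im,None,fx=6,fy=6,interpolation=cv2.INTER_CUBIC))
E
```

```text
(no output)
```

View pics/crop.png

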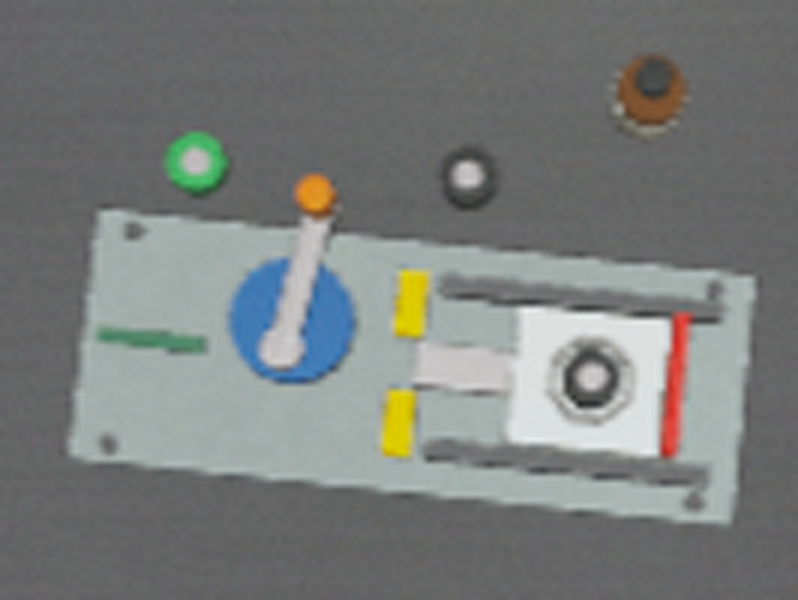

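Run:
```python
from h import *
c=r.camera_info("top")
p=lambda u,v,z:w("top",190+(u+.5)/6-.5,165+(v+.5)/6-.5,z,c)
P=np.array([p(100,210,.012),p(68,458,.012),p(733,524,.012),p(756,275,.012)])[:,:2]
J=np.array([[165,-65],[165,65],[-175,65],[-175,-65]])/1000
pm,jm=P.mean(0),J.mean(0); a=J-jm;b=P-pm
th=np.arctan2((a[:,0]*b[:,1]-a[:,1]*b[:,0]).sum(),(a*b).sum())
Rm=np.array([[np.cos(th),-np.sin(th)],[np.sin(th),np.cos(th)]]); t=pm-Rm@jm
print("jig",t,th,np.degrees(th)); print("res",(P-(J@Rm.T+t))*1000)
np.savez("jig.npz",t=t,R=Rm,th=th)
for n,q in dict(knob=p(315,193,.078),levbase=p(281,350,.042),stopA=p(410,303,.03),stopB=p(398,423,.03),nosetip=p(415,364,.03),plL=p(669,455,.064),plR=p(682,313,.064),pa=p(196,162,.022),pb=p(467,176,.022),drop=p(654,77,.085)).items():
    print(n,q[:2],((q[:2]-t)@Rm*1000).round(1))
k=(p(315,193,.078)[:2]-t)@Rm-[.06,0]; print("cam angle", np.arctan2(-k[1],-k[0]), np.linalg.norm(k))
o=r.get_obs(); print(R.from_rotvec(o["orientation"]).as_matrix().round(3))
```

```text
jig [0.54775857 0.06914913] 1.4631564712052227 83.83269056731403
res [[-1.0169528  -0.78480286]
 [ 0.71397514  0.15838187]
 [ 1.09634429  0.26136859]
 [-0.79336663  0.3650524 ]]
knob [0.62653791 0.10974418] [ 48.8 -74. ]
levbase [0.55289025 0.12942524] [60.5  1.4]
stopA [0.57752851 0.06531313] [ -0.6 -30. ]
stopB [0.5167403 0.0715005] [-1.  31.1]
nosetip [0.5465066  0.06286526] [-6.4  0.6]
plL [ 0.49736731 -0.0630477 ] [-136.8   35.9]
plR [ 0.56744948 -0.07040796] [-136.6  -34.6]
pa [0.65201841 0.17501638] [116.5 -92.3]
pb [0.64370159 0.03634198] [-22.3 -98.9]
drop [ 0.68178849 -0.05715845] [-111.2 -146.8]
cam angle 1.420820433772351 0.07480185617364488
[[-0.     0.312  0.95 ]
 [-0.002  0.95  -0.312]
 [-1.    -0.002  0.   ]]
```

carry_out --targets '[0.04,0,-0.03,0.047,2,0,0,0.04,0,-0.06,0.093,4,0,0,0.04,0,-0.095,0.14,6,0,0,0.04,0,-0.125,0.187,8,0,0,0.04,0,-0.155,0.233,10,0,0,0.04,0,-0.187,0.28,12,0,0,0.04,0,-0.22,0.327,14,0,0,0.04,0,-0.25,0.374,16,0,0,0.04,0,-0.28,0.42,18,0,0,0.04,0.01,-0.312,0.467,20,0,0,0.04,0.02,-0.345,0.514,22,0,0,0.04,0.04,-0.3746,0.5606,24,0,0]'

```text
clock: 1.6
tcp_pos: [0.6275, 0.1082, 0.1912]
orientation: [1.8, 0.68, -1.799]
contact_force: [-0.4, 1.3, 0.1]
grip_width: 0.0397
```

```bash
cat >> h.py <<'E'
J=np.load("jig.npz")
def jw(x,y): return J["R"]@np.array([x,y])/1000+J["t"]     # jig mm -> world
def wj(p): return (np.array(p)[:2]-J["t"])@J["R"]*1000
def delta(goal,az):  # tool-axis shift and turn units to reach world xyz, jaw azimuth deg
    o=r.get_obs(); M=R.from_rotvec(o["orientation"])
    a=np.radians(az); y=np.array([np.cos(a),np.sin(a),0]); x=np.array([0,0,-1.]); G=R.from_matrix(np.c_[x,y,np.cross(x,y)])
    return M.inv().apply(np.array(goal)-o["tcp_pos"]).round(4),((M.inv()*G).as_rotvec(degrees=True)/5).round(2)
def st():
    o=r.get_obs(); m=R.from_rotvec(o["orientation"]).as_matrix()
    print("t",o["clock"].round(2) if hasattr(o["clock"],"round") else o["clock"],"tcp",o["tcp_pos"].round(4),"jig",wj(o["tcp_pos"]).round(1),"az",np.degrees(np.arctan2(m[1,1],m[0,1])).round(1),"F",o["contact_force"].round(1),"w",round(o["grip_width"],4),"j",o["joints"].round(2))
E
python3 -c "
from h import *
st(); print(delta([.6265,.1097,.19],-104.7))"
```

```text
t 1.6 tcp [0.6275 0.1082 0.1912] jig [ 47.4 -75.1] az -48.5 F [-0.4  1.3  0.1] w 0.0397 j [-0.71  0.51  0.62  1.72 -0.34  1.01 -0.82]
(array([ 0.0012, -0.0018, -0.0002]), array([ 1.124e+01, -1.000e-02, -1.000e-02]))
```

carry_out --targets '[0.04,0.001,-0.002,0,2,0,0,0.04,0.001,-0.002,0,4,0,0,0.04,0.001,-0.002,0,6,0,0,0.04,0.001,-0.002,0,8,0,0,0.04,0.001,-0.002,0,10,0,0,0.04,0.001,-0.002,0,11.2,0,0,0.04,0.001,-0.002,0,11.2,0,0]'

```text
clock: 2.48
tcp_pos: [0.6259, 0.1099, 0.1897]
orientation: [-2.088, 0.267, 2.088]
contact_force: [0.3, 0.1, -0.3]
grip_width: 0.0399
```

```bash
python3 -c "
from h import *
st(); c=r.camera_info('wrist'); im=r.grab_frame('wrist'); np.save('wc.npy',c,allow_pickle=True); cv2.imwrite('pics/w1.png',im); print(delta([.6265,.1097,.19],-104.7))"
```

```text
t 2.475 tcp [0.6259 0.1099 0.1897] jig [ 48.9 -73.3] az -104.5 F [ 0.3  0.1 -0.3] w 0.0399 j [-0.87  0.59  0.86  1.74 -0.51  1.05 -1.65]
(array([-0.0002, -0.    , -0.0006]), array([ 0.06, -0.01, -0.02]))
```

View pics/w1.png

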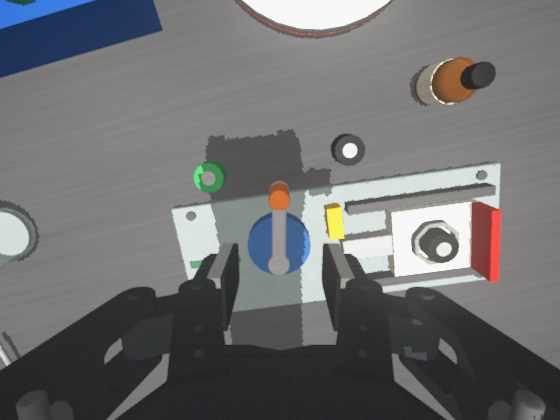

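The wrist view shows the knob top at about (279,192), the lever hub at (279,265), and the green puck well to the left. I'll check these against the top-camera estimate.

```bash
python3 -c "
from h import *
c=np.load('wc.npy',allow_pickle=True).item()
for n,u,v,z in [('knob',279,191,.078),('hub',279,265,.042),('plateTopL',499,281,.064),('plateTopR',473,202,.064),('cornFR',174,209,.012),('cornRR',499,164,.012)]:
    q=w('wrist',u,v,z,c); print(n,q.round(4),wj(q).round(1))
"
```

```text
knob [0.6348 0.1079 0.078 ] [ 47.9 -82.4]
hub [0.5547 0.1288 0.042 ] [60.  -0.5]
plateTopL [ 0.4982 -0.0671  0.064 ] [-140.7   34.6]
plateTopR [ 0.5804 -0.0511  0.064 ] [-116.1  -45.4]
cornFR [0.6294 0.2219 0.012 ] [160.7 -64.8]
cornRR [ 0.5923 -0.1083  0.012 ] [-171.7  -63.3]
```

carry_out --targets '[0.04,0.02,0,0,0,0,0,0.04,0.04,0,0,0,0,0,0.04,0.06,0,0,0,0,0,0.04,0.08,0,0,0,0,0,0.04,0.1,0,0,0,0,0,0.04,0.12,0,0,0,0,0,0.04,0.135,0,0,0,0,0,0.04,0.142,0,0,0,0,0,0.026,0.142,0,0,0,0,0,0.026,0.142,0,0,0,0,0]' --squeeze 20

```text
clock: 3.78
tcp_pos: [0.6265, 0.1096, 0.0485]
orientation: [-2.09, 0.265, 2.087]
contact_force: [0.4, -0.6, -0.8]
grip_width: 0.026
```

```bash
python3 -c "
from h import *
st()
o=r.get_obs(); M=R.from_rotvec(o['orientation'])
p0=np.degrees(np.arctan2(-74,-11.2))
# arc rows: lever dir phi (jig deg), TCP at radius 75, jaw azimuth = phi+83.83+90-180
for phi in list(np.linspace(-98.5+8,-2,12))+[0,2,4]:
    q=jw(60+75*np.cos(np.radians(phi)),75*np.sin(np.radians(phi)))
    d,t=delta([*q,.047],phi+83.83-90); print(round(phi,1),d,t)
"
```

```text
t 3.775 tcp [0.6265 0.1096 0.0485] jig [ 48.7 -74. ] az -104.4 F [ 0.4 -0.6 -0.8] w 0.026 j [-0.77  0.75  0.72  1.82 -0.66  0.82 -1.54]
-90.5 [ 0.0015 -0.0107  0.0005] [-1.54 -0.02 -0.01]
-82.5 [ 0.0015 -0.021   0.0027] [-3.15 -0.02 -0.01]
-74.4 [ 0.0015 -0.0309  0.0062] [-4.76 -0.02 -0.01]
-66.4 [ 0.0015 -0.0402  0.0111] [-6.37 -0.02 -0.02]
-58.3 [ 0.0014 -0.0488  0.0173] [-7.98 -0.02 -0.02]
-50.3 [ 0.0014 -0.0563  0.0246] [-9.59 -0.01 -0.02]
-42.2 [ 0.0014 -0.0628  0.0329] [-1.12e+01 -1.00e-02 -2.00e-02]
-34.2 [ 0.0014 -0.0681  0.042 ] [-1.281e+01 -1.000e-02 -2.000e-02]
-26.1 [ 0.0014 -0.072   0.0518] [-1.442e+01 -1.000e-02 -2.000e-02]
-18.1 [ 0.0013 -0.0745  0.062 ] [-1.603e+01 -1.000e-02 -2.000e-02]
-10.0 [ 0.0013 -0.0756  0.0725] [-1.763e+01 -1.000e-02 -2.000e-02]
-2.0 [ 0.0013 -0.0752  0.083 ] [-1.924e+01 -1.000e-02 -2.000e-02]
0 [ 0.0013 -0.0749  0.0856] [-1.964e+01 -1.000e-02 -2.000e-02]
2 [ 0.0013 -0.0745  0.0882] [-2.004e+01 -1.000e-02 -2.000e-02]
4 [ 0.0013 -0.0739  0.0907] [-2.044e+01 -1.000e-02 -2.000e-02]
```

carry_out --targets '[0.026,0,-0.0055,0.0001,-0.8,0,0,0.026,0,-0.0107,0.0005,-1.55,0,0,0.026,0,-0.016,0.0014,-2.35,0,0,0.026,0,-0.021,0.0027,-3.15,0,0,0.026,0,-0.026,0.0043,-3.95,0,0,0.026,0,-0.0309,0.0062,-4.75,0,0,0.026,0,-0.0356,0.0086,-5.55,0,0,0.026,0,-0.0402,0.0111,-6.35,0,0,0.026,0,-0.0446,0.0141,-7.2,0,0,0.026,0,-0.0488,0.0173,-8,0,0,0.026,0,-0.0527,0.0209,-8.8,0,0,0.026,0,-0.0563,0.0246,-9.6,0,0]'

```text
clock: 5.28
tcp_pos: [0.6183, 0.169, 0.0493]
orientation: [1.89, 0.567, -1.882]
contact_force: [3.7, -2.0, -2.8]
grip_width: 0.0259
```

```bash
python3 -c "
from h import *
st()
for phi in np.linspace(-44.5,4,12):
    q=jw(60+75*np.cos(np.radians(phi)),75*np.sin(np.radians(phi)))
    d,t=delta([*q,.047],phi+83.83-90); print(round(phi,1),d,t)
"
```

```text
t 5.275 tcp [0.6183 0.169  0.0493] jig [106.8 -59.4] az -56.3 F [ 3.7 -2.  -2.8] w 0.0259 j [-0.73  0.69  0.51  1.8  -0.46  0.77 -0.96]
-44.5 [ 0.0023 -0.0095  0.001 ] [-1.13 -0.03 -0.06]
-40.1 [ 0.0023 -0.0152  0.0018] [-2.01 -0.03 -0.06]
-35.7 [ 0.0022 -0.0209  0.003 ] [-2.89 -0.03 -0.06]
-31.3 [ 0.0022 -0.0264  0.0047] [-3.78 -0.02 -0.06]
-26.9 [ 0.0022 -0.0318  0.0068] [-4.66 -0.02 -0.06]
-22.5 [ 0.0021 -0.037   0.0093] [-5.54 -0.02 -0.06]
-18.0 [ 0.0021 -0.042   0.0121] [-6.42 -0.02 -0.06]
-13.6 [ 0.0021 -0.0468  0.0154] [-7.3  -0.01 -0.06]
-9.2 [ 0.002  -0.0513  0.019 ] [-8.19 -0.01 -0.06]
-4.8 [ 0.002  -0.0555  0.0229] [-9.07 -0.01 -0.07]
-0.4 [ 0.002  -0.0594  0.0272] [-9.95 -0.01 -0.07]
4.0 [ 0.0019 -0.0629  0.0317] [-10.83  -0.    -0.07]
```

carry_out --targets '[0.026,0.001,-0.0095,0.001,-1.1,0,0,0.026,0.001,-0.0152,0.0018,-2,0,0,0.026,0.001,-0.0209,0.003,-2.9,0,0,0.026,0.001,-0.0264,0.0047,-3.8,0,0,0.026,0.001,-0.0318,0.0068,-4.7,0,0,0.026,0.001,-0.037,0.0093,-5.5,0,0,0.026,0.001,-0.042,0.0121,-6.4,0,0,0.026,0.001,-0.0468,0.0154,-7.3,0,0,0.026,0.001,-0.0513,0.019,-8.2,0,0,0.026,0.001,-0.0555,0.0229,-9.1,0,0,0.026,0.001,-0.0594,0.0272,-9.9,0,0,0.026,0.001,-0.0629,0.0317,-10.8,0,0]'

```text
clock: 6.78
tcp_pos: [0.5594, 0.2043, 0.0493]
orientation: [1.242, 1.183, -1.23]
contact_force: [2.6, 0.8, -0.8]
grip_width: 0.0258
```

```bash
python3 -c "
from h import *
st(); q=wj(r.get_obs()['tcp_pos'])-[60,0]; print('tool phi',np.degrees(np.arctan2(q[1],q[0])))
im=r.grab_frame('top')[165:265,190:323]; cv2.imwrite('pics/c2.png',cv2.resize(im,None,fx=6,fy=6,interpolation=cv2.INTER_CUBIC))
"
```

```text
t 6.775 tcp [0.5594 0.2043 0.0493] jig [135.6   2.9] az -2.2 F [ 2.6  0.8 -0.8] w 0.0258 j [-0.66  0.58  0.27  1.91 -0.23  0.67 -0.29]
tool phi 2.2216899114633124
```

carry_out --targets '[0.026,0,-0.001,0,0,0,0,0.026,0,-0.001,0,0,0,0,0.03,0,0.002,0,0,0,0,0.03,0,0.003,0,0,0,0,0.03,-0.02,0.003,0,0,0,0,0.03,-0.05,0.003,0,0,0,0,0.03,-0.09,0.003,0,0,0,0,0.03,-0.13,0.003,0,0,0,0,0.03,-0.14,-0.02,-0.05,0,0,0,0.03,-0.14,-0.02,-0.07,0,0,0,0.03,-0.14,-0.02,-0.07,0,0,0]'

```text
clock: 8.2
tcp_pos: [0.5392, 0.2771, 0.1896]
orientation: [1.237, 1.187, -1.225]
contact_force: [0.8, 0.2, -0.1]
grip_width: 0.0298
```

```bash
python3 -c "
from h import *
st(); c=r.camera_info('wrist'); im=r.grab_frame('wrist'); np.save('wc.npy',c,allow_pickle=True); cv2.imwrite('pics/w2.png',im)"
```

```text
t 8.2 tcp [0.5392 0.2771 0.1896] jig [205.8  30.9] az -1.8 F [ 0.8  0.2 -0.1] w 0.0298 j [-0.82  0.41  0.31  1.79 -0.15  0.95 -0.48]
```

View pics/w2.png

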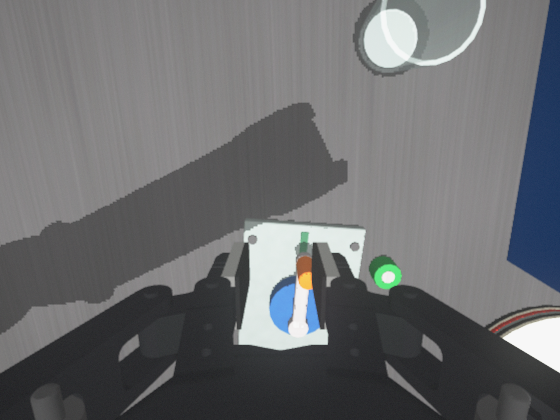

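The lever now lies over the green mark. The hub is at about (298,329), the bright knob top at (306,281) and the mark at (305,238). I'll compute the angle.

```bash
python3 -c "
from h import *
c=np.load('wc.npy',allow_pickle=True).item()
for n,u,v,z in [('knobtop',307,281,.078),('knobbase',304.5,252,.045),('hub',298.5,328,.042),('mark',305,236,.012),('FL',246,221,.012),('FR',364,228,.012)]:
    q=w('wrist',u,v,z,c); print(n,q.round(4),wj(q).round(1))
im=r.grab_frame('top')[165:265,190:323]; cv2.imwrite('pics/c3.png',cv2.resize(im,None,fx=6,fy=6,interpolation=cv2.INTER_CUBIC))
"
```

```text
knobtop [0.5612 0.2044 0.078 ] [136.    1.2]
knobbase [0.5619 0.2175 0.045 ] [149.1   1.9]
hub [0.5548 0.1307 0.042 ] [61.9 -0.4]
mark [0.5653 0.2214 0.012 ] [153.3  -1.1]
FL [0.5037 0.2404 0.012 ] [165.5  62.2]
FR [0.6278 0.2282 0.012 ] [166.7 -62.5]
```

View pics/c3.png

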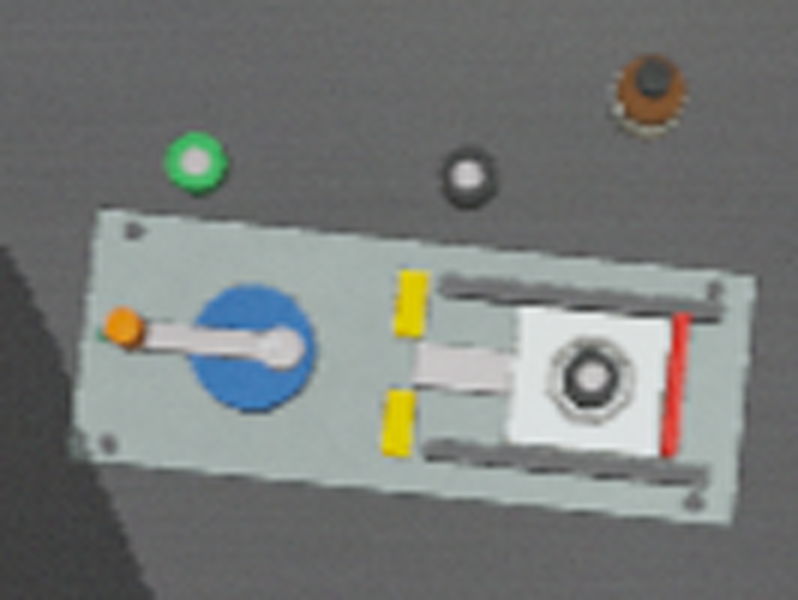

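```bash
python3 -c "
from h import *
c=r.camera_info('top')
print(wj(w('top',190+125.5/6-.5,165+327.5/6-.5,.078,c)))
print(jw(-168,0),delta([*jw(-168,0),.19],83.83-90))"
```

```text
[133.89399135   1.10293383]
[ 0.52970998 -0.09787856] (array([-3.000e-04,  3.300e-03,  3.717e-01]), array([ 0.82,  0.02, -0.11]))
```

carry_out --targets '[0,0,0,0.04,0.1,0,0,0,0,0,0.08,0.2,0,0,0,0,0,0.12,0.3,0,0,0,0,0.001,0.16,0.4,0,0,0,0,0.002,0.2,0.5,0,0,0,0,0.002,0.24,0.6,0,0,0,0,0.003,0.28,0.7,0,0,0,0,0.003,0.32,0.8,0,-0.1,0,0,0.003,0.35,0.8,0,-0.1,0,0,0.003,0.372,0.8,0,-0.1,0,0,0.003,0.372,0.8,0,-0.1]'

```text
clock: 9.68
tcp_pos: [0.5282, -0.102, 0.1897]
orientation: [1.289, 1.152, -1.293]
contact_force: [-0.9, 1.0, -0.1]
grip_width: -0.0002
```

```bash
python3 -c "
from h import *
st(); print(delta([*jw(-168,0),.036],83.83-90)); cv2.imwrite('pics/w3.png',r.grab_frame('wrist'))"
```

```text
t 9.675 tcp [ 0.5282 -0.102   0.1897] jig [-172.2    1.1] az -6.5 F [-0.9  1.  -0.1] w -0.0002 j [-0.3   0.32  0.46  1.95 -0.17  0.91  0.13]
(array([ 0.1536,  0.0011, -0.0047]), array([-0.06,  0.03,  0.  ]))
```

View pics/w3.png

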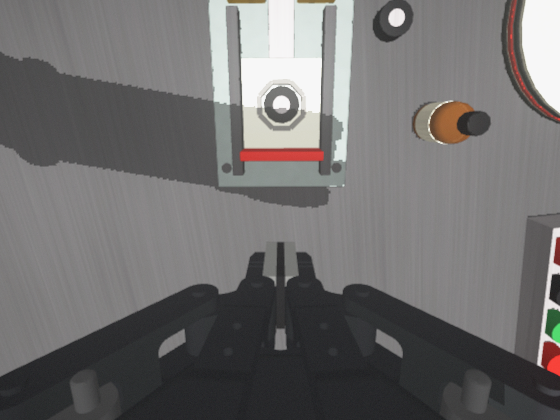

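The fingers are shut and centred on the red plate (plate spans 240–323 at row 155, fingers at column 281). Next I descend behind it.

carry_out --targets '[0,0.025,0.001,-0.004,0,0,0,0,0.05,0.001,-0.004,0,0,0,0,0.075,0.001,-0.004,0,0,0,0,0.1,0.001,-0.004,0,0,0,0,0.125,0.001,-0.004,0,0,0,0,0.145,0.001,-0.004,0,0,0,0,0.153,0.001,-0.004,0,0,0,0,0.153,0.001,-0.004,0,0,0]'

```text
clock: 10.72
tcp_pos: [0.5297, -0.0959, 0.0364]
orientation: [1.288, 1.155, -1.291]
contact_force: [0.2, -0.8, 0.1]
grip_width: 0.0001
```

```bash
python3 -c "
from h import *
st(); print(delta([*jw(-154,0),.036],83.83-90),delta([*jw(-105,0),.036],83.83-90))"
```

```text
t 10.725 tcp [ 0.5297 -0.0959  0.0364] jig [-166.     0.2] az -6.3 F [ 0.2 -0.8  0.1] w 0.0001 j [-0.21  0.55  0.35  2.04 -0.32  0.6   0.25]
(array([ 0.0003,  0.0002, -0.012 ]), array([-0.02,  0.02,  0.01])) (array([ 0.0002,  0.0001, -0.061 ]), array([-0.02,  0.02,  0.01]))
```

carry_out --targets '[0,0,0,-0.005,0,0,0,0,0,0,-0.009,0,0,0,0,0,0,-0.012,0,0,0,0,0,0,-0.015,0,0,0,0,0,0,-0.018,0,0,0,0,0,0,-0.022,0,0,0,0,0,0,-0.026,0,0,0,0,0,0,-0.03,0,0,0,0,0,0,-0.034,0,0,0,0,0,0,-0.038,0,0,0,0,0,0,-0.042,0,0,0,0,0,0,-0.046,0,0,0]'

```text
clock: 12.22
tcp_pos: [0.5349, -0.0521, 0.0366]
orientation: [1.288, 1.152, -1.293]
contact_force: [-0.7, -5.4, 2.8]
grip_width: 0.0
```

```bash
python3 -c "
from h import *
st(); print(delta([*jw(-105,0),.036],83.83-90))
im=r.grab_frame('top')[165:265,190:323]; cv2.imwrite('pics/c4.png',cv2.resize(im,None,fx=6,fy=6,interpolation=cv2.INTER_CUBIC))"
```

```text
t 12.225 tcp [ 0.5349 -0.0521  0.0366] jig [-121.9   -0.3] az -6.4 F [-0.7 -5.4  2.8] w 0.0 j [-0.3   0.55  0.35  2.05 -0.32  0.6   0.17]
(array([ 0.0006, -0.0003, -0.0169]), array([-0.04,  0.04,  0.  ]))
```

carry_out --targets '[0,0,0,-0.004,0,0,0,0,0,0,-0.006,0,0,0,0,0,0,-0.008,0,0,0,0,0,0,-0.01,0,0,0,0,0,0,-0.012,0,0,0,0,0,0,-0.0135,0,0,0,0,0,0,-0.015,0,0,0]'

```text
clock: 13.15
tcp_pos: [0.5367, -0.0365, 0.0366]
orientation: [1.288, 1.152, -1.292]
contact_force: [-1.5, -5.1, 2.2]
grip_width: -0.0
```

```bash
python3 -c "
from h import *
st()"
```

```text
t 13.15 tcp [ 0.5367 -0.0365  0.0366] jig [-106.3   -0.4] az -6.4 F [-1.5 -5.1  2.2] w -0.0 j [-0.33  0.55  0.35  2.05 -0.32  0.6   0.14]
```

carry_out --targets '[0,0,0,-0.0015,0,0,0,0,0,0,-0.002,0,0,0,0,0,0,-0.0025,0,0,0,0,0,0,-0.003,0,0,0]'

```text
clock: 13.65
tcp_pos: [0.537, -0.0344, 0.0367]
orientation: [1.288, 1.151, -1.293]
contact_force: [-0.5, -7.6, 1.4]
grip_width: -0.0001
```

carry_out --targets '[0,0,0,-0.0015,0,0,0,0,0,0,-0.0025,0,0,0,0,0,0,-0.003,0,0,0]'

```text
clock: 14.02
tcp_pos: [0.5371, -0.0344, 0.0367]
orientation: [1.287, 1.148, -1.296]
contact_force: [-1.0, -13.0, 1.8]
grip_width: 0.0003
```

carry_out --targets '[0,0,0,-0.004,0,0,0,0,0,0,-0.005,0,0,0,0,0,0,-0.005,0,0,0]'

```text
clock: 14.4
tcp_pos: [0.537, -0.0344, 0.0367]
orientation: [1.287, 1.142, -1.301]
contact_force: [-1.8, -16.2, 1.9]
grip_width: -0.0003
```

```bash
python3 -c "
from h import *
st()"
```

```text
t 14.4 tcp [ 0.537  -0.0344  0.0367] jig [-104.1   -0.5] az -6.8 F [ -1.8 -16.2   1.9] w -0.0003 j [-0.34  0.55  0.37  2.05 -0.32  0.6   0.12]
```

Blocked at 16 N with no further motion, so it is against the stops. Now I back off, lift and check.

carry_out --targets '[0,0,0,0.005,0,0,0,0,0,0,0.015,0,0,0,0,0,0,0.035,0,0,0,0,0,0,0.055,0,0,0,0,-0.03,0,0.06,0,0,0,0,-0.07,0,0.06,0,0,0,0,-0.11,0,0.07,0,0,0,0,-0.15,0,0.08,0,0,0,0,-0.17,0,0.08,0,0,0,0,-0.17,0,0.08,0,0,0]'

```text
clock: 15.65
tcp_pos: [0.5288, -0.1112, 0.2091]
orientation: [1.288, 1.141, -1.297]
contact_force: [-0.1, -0.0, -0.1]
grip_width: 0.0001
```

```bash
python3 -c "
from h import *
st()
a=r.grab_frame('top')[165:265,190:323]; a=cv2.resize(a,None,fx=5,fy=5,interpolation=cv2.INTER_CUBIC); cv2.imwrite('pics/c5.png',a); cv2.imwrite('pics/w5.png',r.grab_frame('wrist'))"
```

```text
t 15.65 tcp [ 0.5288 -0.1112  0.2091] jig [-181.3   -0.5] az -6.7 F [-0.1 -0.  -0.1] w 0.0001 j [-0.32  0.3   0.49  1.93 -0.16  0.95  0.13]
```

View pics/c5.png

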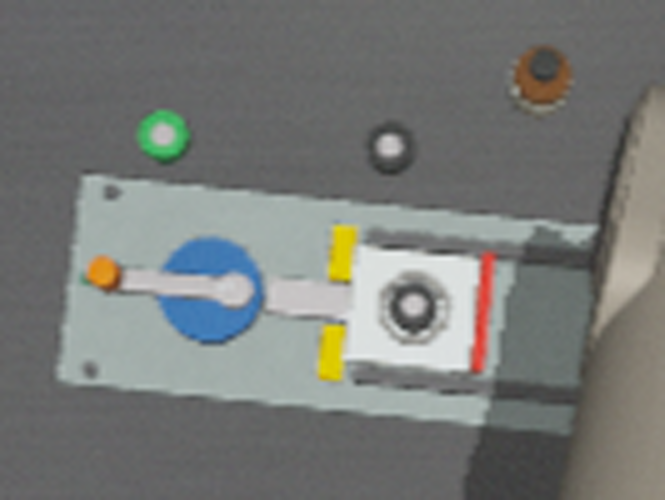

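View pics/w5.png

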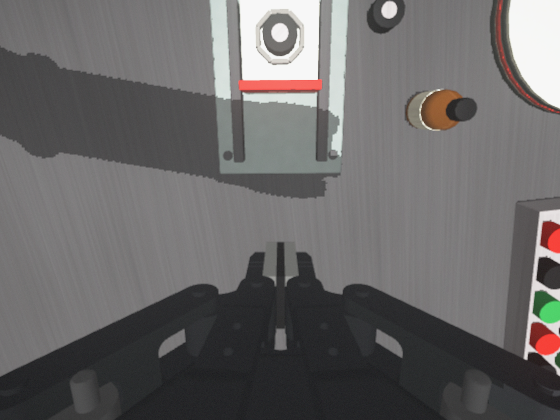

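The carriage's white shoulders are flush on both yellow blocks and the nose tip stops just short of the cam. The lever lies along the mark with the knob at (103,271), the specimen is in its nest and the pucks and dropper have not moved. The robot is clear, so I'm handing in.

```bash
python3 -c "
from h import *
st(); print(r.hand_in())"
```

```text
t 15.75 tcp [ 0.5274 -0.1109  0.207 ] jig [-181.2    0.9] az -6.7 F [0.4 0.3 1. ] w -0.0001 j [-0.32  0.3   0.49  1.93 -0.16  0.95  0.13]
the job is handed in; nothing more can be done
None
```

The cam is at its low point and the carriage is home against both stop blocks. I handed the job in at about 16 s of the 72 s allowed.

- **Cam:** I pushed the orange knob counter-clockwise by about 1.7 rad with the fingers either side of it. Two camera views then put the lever within about 1° of the green mark. It still looked aligned after the carriage was pushed.
- **Carriage:** I pushed the red plate with shut fingers at about 5 N until it stopped dead. It did not move further under 16 N, and the plate's rear face was about at its home position (jig x about -93 mm against -94 mm).
- **Final pictures:** The shoulders are flush on both yellow blocks, the specimen is in its nest, and the pucks and dropper are where they started. The last views did not cover the beaker, lube bottle and screwdriver; I never worked close to them. The arm is about 0.2 m up behind the jig, with near-zero force on the tool.
- **One disagreement:** An early wrist-camera reading put the knob about 7 mm too far from the cam axis. I took it as a misread of the oblique knob top, because its direction agreed, and used the known 75 mm instead.

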